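# Set up the ceramist's place for a crown case

### The arm

A 6-joint arm with a two-finger parallel gripper is mounted at the origin on the work surface. World frame = base frame: x ahead of the robot, y to its left, z up, the work surface at z = 0. Lengths are in m, angles in rad, forces in N, time in s.
With the tool pointing down it reaches from about 0.275 to 0.725 m from the base axis. Payload 5.6 kg.
Tool frame: the origin (TCP) lies midway between the tips of the shut fingers; the grasp point (between the pads) lies 19 mm behind it (grasp_offset is the distance from the TCP to the grasp point, in m); z points along the fingers, y is the line along which they close (so a half turn about z gives the same grasp; the last joint's range is limited). The gripper opens to 85 mm and grips with 20 to 120 N. Pads are 22 mm wide; open, the fingers measure 114 mm over their backs; the gripper's body (76 mm by 85 mm) begins 54 mm behind the grasp point. The pads swing forward as they close: fully open they stand 13 mm farther back than shut.
Start: joints at [1.524, 0.255, 0.108, 0, -1.424, -0.285], TCP at [0.179, 0.52, 0.231] pointing down, gripper open.
Joint ranges: [-2.95, 2.95], [-1.21, 1.97], [-1.09, 1.5], [-2.87, 1.71], [-2.94, -0.07], [-3.05, 3.05]. Speed limits (rad/s): [2.57, 2.57, 3.14, 3.14, 3.14, 3.14].

### API

Orientations are given as a unit quaternion [x, y, z, w].
In Python, from rig import * gives the robot as it stands. The module is installed in compiled form; this text tells all that it offers.
- The arm moves only by the shell command python3 -m inch 'ROWS' [OPENING] [FORCE]. ROWS is JSON, a list of rows, each a list of 6 numbers: the shift along the tool's x, y, z as a fraction of full scale, then the turn, a rotation vector about the tool's x, y, z as a fraction of full scale. A call has 1 to 10 rows; each row is the pose to reach, as a shift and turn from the pose commanded when the call began, along the tool's axes at that moment, turning the shorter way round; what a row does not reach only later rows make up. Full scale, the value 1, is 0.2 m for a shift and 180 degrees for a turn. A row lasts 1/12 s, in which the tool goes at most 41.7 mm and 7.16 degrees, less where a joint would pass 70% of its speed; a pose out of reach is approached as far as the arm can. A call with a number of a shift or a turn outside -1 to 1 is refused whole. A call with a gripper value outside its range is refused whole. OPENING is the finger opening in mm, from 0 to 85.4, set as the call begins (- or left out, the last holds). The fingers move at their own pace and stop on an object; FORCE is the grip in N (left out, the last holds). Time passes only in rows, so rows that repeat a pose let the fingers close. It gives the time, the measured TCP pose, the force, the opening and the grip force at its end, in the units of the state.
- state(): the state, without advancing time (a new reading comes with each control period).
- snapshot(name): name is "scene" or "top"; returns a dict with "frame" (384x512x3 uint8, blue, green, red), "z_map" (384x512 float32, m along the optical axis (not along the pixel's ray), 0 where there is no reading), "mtx" (3x3 intrinsics, pixels), "rvec" (rotation vector, rad) and "tvec" (3), from world to camera coordinates, as OpenCV has them. Camera axes: x right, y down, z forward; pixel columns grow to the right and rows downward; lengths in m; the calibration is good to about 2 mm. A picture is of the moment at which its call begins.
- hand_in(): hands the job in; it is judged then, once.
The state is a dict: "time": time; "joints": joint angles; "dq": joint speeds; "effort": joint torques, N m; "tool_pos": TCP position; "ee_rot": TCP orientation; "contact_force": force on the tool from outside, world axes, zero at the start; "torque": the same for the moment, N m; "grip_width": finger opening in m; "gripper_force": force on a finger pad.
Only numpy, scipy, OpenCV 4.12 (cv2) and the standard library are available. Lean on these libraries where they do the work, as an engineer would, in place of code of your own. Each camera call takes 0.05 s, during which the arm holds its last target. There are 200 camera calls.

### The job

Set out the case on the dental bench, each thing upright in the centre of its place (left and behind are as seen from the robot; behind is the side farther from it): lower the plaster cast gently onto the metal plate, squarely and flat, with the plate's orange key inside the cast's slot; stand the blue jar in the ring behind the cast, the pink-lidded jar in the ring to the left of the white slab, and the amber bottle in the ring between the white slab and the brush rest. Let go of everything, and do not disturb the beaker, the bowl or the spatula.

Things in the scene. Friction and masses are not known exactly. Their poses are not given: they have to be found in the camera images.
- cast: Loose tan plaster tooth model, 0.14 kg: block 54 (x) by 46 (y) by 20 mm high, ivory teeth on top in a horseshoe, 27 mm high in all. Origin: centre of its underside, z up. A slot 16 mm wide in y, through the block's whole height, open at the -x end, runs from x = -27 to -3 mm; front teeth at the +x end. Grip the flat y sides, 46 mm apart.
- blue_jar: Loose round blue jar with a paler blue lid, 44 mm diameter, 60 mm high, straight-sided, about 0.09 kg. Origin: centre of its underside, z up; its yaw is of no meaning.
- pink_jar: Loose round ivory jar with a pink lid, 42 mm diameter, 52 mm high, straight-sided, about 0.08 kg. Origin: centre of its underside, z up; its yaw is of no meaning.
- amber_bottle: Loose brown amber bottle with a black cap, about 0.10 kg: body 40 mm diameter up to 50 mm height, then a narrow neck and a 22 mm cap, 74 mm high in all. Origin: centre of its underside, z up; its yaw is of no meaning.
- shade_board: Fixed black board, top 4 mm above the bench, yaw up to 20 deg. Origin on the bench; x away from robot, y left. Board x -45..45, y -110..128 mm. On it, all at x = 0: flat white ring (58 mm outer, 50 inner) at y = 92; white slab 60 (x) by 50, top 12 mm above bench, at y = 30; identical ring at y = -33; grey brush rest 70 by 28, two purple brushes, top 20 mm, at y = -84.
- model_board: Fixed cork board 230 (x) by 100 by 4 mm, yaw up to 26 deg. Origin on the bench under its centre; x away from robot, y left. Centre: metal plate 58 by 54 mm, top 12 mm above bench; orange key on it 8 mm high, y -5..5, x -26..-6 mm. Seated, the cast's origin is 12 mm above the board's, axes alike. Flat white rings (58 mm outer, 50 inner) at x = 75 (behind) and x = -75 (stays empty).
- beaker: Bystander: clear glass beaker, loose, 64 mm diameter, 65 mm high, beyond the work. Origin: centre of its underside.
- bowl: Bystander: green plastic mixing bowl, loose, 90 mm diameter, 45 mm high, beyond the work. Origin: centre of its underside.
- spatula: Bystander: slim mixing spatula, dark wooden handle and steel blade, 160 by 16 by 11 mm, loose, lying crosswise near the robot. Origin: middle of its underside, x axis along its length to the blade.
There are look-alikes about, which are no part of the job. Of the things that look like the blue_jar, take the one that is farthest to the robot's right at the start.

How it is judged:
By the outcome, as a careful person would: the job done as asked, in the order asked, and still so for the second after the job is handed in, with the robot touching nothing.
It also fails if it takes over 106 s, if anything falls off the work surface, if the arm or the gripper's body presses on something with over 40 N, if the wrist force passes 120 N, or if a joint passes its speed limit or range.

## Working session

There is one attempt and no reset: what is moved stays moved. The work goes in short steps, Python scripts to look and compute and a shell command to move; the robot and the scene stay as the last step left them, time stands still between calls to the robot, and variables do not carry over. Pictures are saved under pics/ and viewed, at most 14 in all, crops included, and the job is handed in when it is done.

```bash
mkdir -p pics; cat > h.py <<'E'
from rig import *
import numpy as np, cv2
from scipy.spatial.transform import Rotation as R
def cam(n):
    s=snapshot(n); s['R']=cv2.Rodrigues(np.array(s['rvec'],float))[0]; s['t']=np.array(s['tvec'],float).ravel(); return s
def ray(s,uv,z):
    d=s['R'].T@np.linalg.inv(s['mtx'])@np.array([uv[0],uv[1],1.]); c=-s['R'].T@s['t']
    return c+d*(z-c[2])/d[2]
def cloud(s):
    z=s['z_map']; v,u=np.mgrid[:z.shape[0],:z.shape[1]]
    p=np.stack([u,v,np.ones_like(u)],-1)@np.linalg.inv(s['mtx']).T*z[...,None]
    return (p-s['t'])@s['R']
E
python3 - <<'E'
from h import *
for n in ("scene","top"):
    s=cam(n); cv2.imwrite(f"pics/{n}0.png",cv2.resize(s['frame'],(800,600),interpolation=cv2.INTER_CUBIC))
    np.savez(f"{n}0.npz",**s); print(n,-s['R'].T@s['t'],s['R'][2])
print(state())
E
```

```text
scene [ 0.86297134 -0.34763989  0.61959521] [-0.42851985  0.45704054 -0.77941304]
top [0.39138887 0.01128396 0.76832289] [ 0.19391788 -0.00411231 -0.98100915]
{'time': 0.1, 'joints': array([ 1.52359833e+00,  2.55686271e-01,  1.07126141e-01, -3.86232046e-04,
       -1.42389299e+00, -2.84637471e-01]), 'dq': array([-0.00013192, -0.00069649,  0.00412211,  0.0017237 ,  0.00160211,
       -0.00080976]), 'effort': array([-3.50653208e-03, -3.87601483e+01,  2.38477635e+01,  5.37797615e+00,
       -3.69355723e-03, -2.02688724e-06]), 'tool_pos': array([0.17897597, 0.51960093, 0.23048945]), 'ee_rot': array([ 9.86262148e-01, -1.65185508e-01, -9.15516814e-05,  8.45190464e-04]), 'contact_force': array([-0.37403492, -0.35600209,  1.2599378 ]), 'torque': array([0.0242714 , 0.01658022, 0.06165723]), 'gripper_force': 0.0, 'grip_width': 0.08529506586269339}
```

View pics/scene0.png

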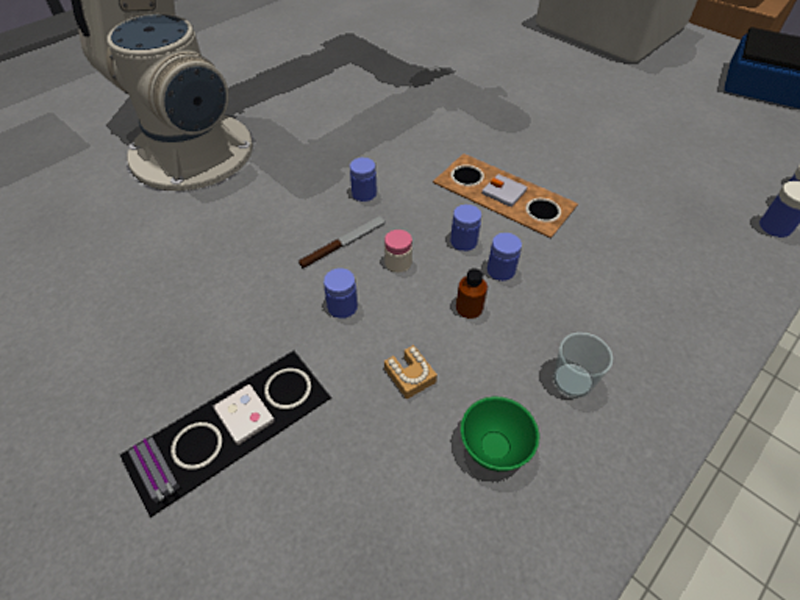

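View pics/top0.png

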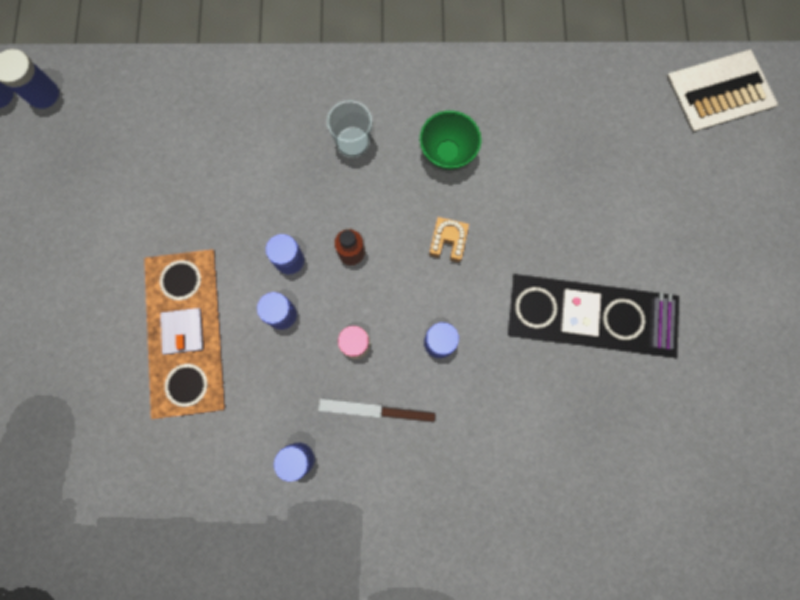

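Top view (800x600 px): up is away from the robot and left is its left. Blue jar candidates are at (283,250), (274,308), (293,463) and (442,340). The rightmost is (442,340), seen in the scene view at (340,293). The dark blue jars with ivory lids at (30,80) are other look-alikes. The cast is at (450,238), the pink jar at (353,342), the amber bottle at (348,245), the cork board at (185,333) and the shade board at (594,316).

```bash
cat > meas.py <<'E'
from h import *
import sys
S={n:dict(np.load(f"{n}0.npz")) for n in("top","scene")}
# seeds in 800x600 px: top, scene
def seg(s,seed,lo,hi,rad):
    hsv=cv2.cvtColor(s['frame'],cv2.COLOR_BGR2HSV); m=cv2.inRange(hsv,np.array(lo),np.array(hi))
    c=np.zeros_like(m); cv2.circle(c,(int(seed[0]*.64),int(seed[1]*.64)),rad,255,-1); m&=c
    n,l,st,ce=cv2.connectedComponentsWithStats(m)
    if n<2: return None
    return (l==1+np.argmax(st[1:,4])).astype(np.uint8)
def cen(m):
    c=max(cv2.findContours(m,cv2.RETR_EXTERNAL,cv2.CHAIN_APPROX_NONE)[0],key=len)
    (a,b),sz,_=cv2.fitEllipse(cv2.convexHull(c)); return np.array([a,b]),sz,m.sum()
def tri(uv):
    P=[S[n]['mtx']@np.c_[S[n]['R'],S[n]['t']] for n in uv]
    X=cv2.triangulatePoints(P[0],P[1],*[np.array(uv[n],float).reshape(2,1) for n in uv])
    return (X[:3]/X[3]).ravel()
T={'blue':((442,340),(340,283),(110,60,150),(130,180,255),20),
 'b2':((283,250),(506,246),(110,60,150),(130,180,255),14),'b3':((274,308),(466,216),(110,60,150),(130,180,255),14),'b4':((293,463),(363,167),(110,60,150),(130,180,255),14),
 'pink':((353,342),(398,242),(160,60,120),(180,255,255),18),
 'cap':((347,240),(474,277),(0,0,0),(180,255,45),9),
 'key':((180,341),(497,183),(3,150,120),(13,255,255),9),
 'ringB':((180,280),(543,210),(0,0,150),(180,70,255),17),'ringF':((186,385),(467,175),(0,0,150),(180,70,255),17),
 'ringL':((536,308),(288,388),(0,0,150),(180,70,255),17),'ringR':((624,319),(197,445),(0,0,150),(180,70,255),19),
 'slab':((582,312),(245,413),(0,0,150),(180,255,255),22),
 'plate':((181,331),(505,189),(0,0,110),(180,70,255),18)}
for k,(a,b,lo,hi,r) in T.items():
    uv={}
    for n,sd in(('top',a),('scene',b)):
        m=seg(S[n],sd,lo,hi,r)
        if m is None: print(k,n,'none');continue
        c,sz,ar=cen(m); uv[n]=c
        pc=cloud(S[n])[m>0]; pc=pc[np.isfinite(pc).all(1)]
        print(k,n,c.round(1),np.round(sz,1),ar,'cloud med',np.median(pc,0).round(4))
    if len(uv)==2:
        X=tri(uv); print('   tri',X.round(4))
E
python3 meas.py
```

```text
blue top [282.8 216.1] [20.2 21. ] 344 cloud med [ 0.4716 -0.0535  0.0607]
blue scene [216.6 178.6] [14.4 19.2] 225 cloud med [ 0.4726 -0.0533  0.0608]
   tri [ 0.4716 -0.0534  0.0594]
b2 top [179.7 159.1] [19.1 20.5] 313 cloud med [0.5931 0.1607 0.0609]
b2 scene [324.1 155. ] [12.9 18.1] 191 cloud med [0.5946 0.1605 0.0608]
   tri [0.5938 0.1614 0.0595]
b3 top [174.3 196.7] [19.6 20.7] 327 cloud med [0.5127 0.1691 0.0608]
b3 scene [298.8 136.2] [11.5 17.5] 165 cloud med [0.5146 0.1697 0.0607]
   tri [0.5134 0.1696 0.0598]
b4 top [185.7 296.4] [21.3 22.6] 389 cloud med [0.3162 0.1398 0.0608]
b4 scene [231.6 105.3] [ 9.9 15.7] 129 cloud med [0.3164 0.1397 0.0606]
   tri [0.3158 0.1403 0.0598]
pink top [225.8 218.2] [19.4 19.9] 309 cloud med [0.4693 0.0631 0.0529]
pink scene [254.4 152.8] [12.5 17.3] 179 cloud med [0.4716 0.0635 0.0527]
   tri [0.4695 0.064  0.0503]Traceback (most recent call last):
  File "meas.py", line 32, in <module>
    c,sz,ar=cen(m); uv[n]=c
            ~~~^^^
  File "meas.py", line 13, in cen
    (a,b),sz,_=cv2.fitEllipse(cv2.convexHull(c)); return np.array([a,b]),sz,m.sum()
               ~~~~~~~~~~~~~~^^^^^^^^^^^^^^^^^^^
cv2.error: OpenCV(4.12.0) /io/opencv/modules/imgproc/src/shapedescr.cpp:361: error: (-201:Incorrect size of input array) There should be at least 5 points to fit the ellipse in function 'fitEllipseNoDirect'
```

```bash
python3 - <<'E'
import cv2,numpy as np
t=cv2.imread('pics/top0.png');s=cv2.imread('pics/scene0.png')
def c(i,x,y,r=50):return cv2.resize(i[y-r:y+r,x-r:x+r],(300,300),interpolation=cv2.INTER_CUBIC)
cv2.imwrite('pics/crop1.png',np.vstack([np.hstack([c(t,442,340),c(t,450,240)]),np.hstack([c(s,340,293),c(t,181,333,60)])]))
E
```

```text
(no output)
```

View pics/crop1.png

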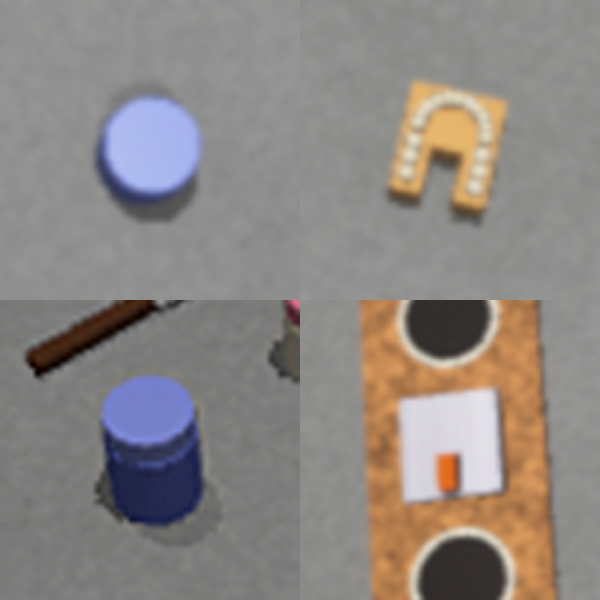

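The crops confirm the rightmost blue jar, with a pale lid and blue body. They also show the cast with its slot opening toward the robot, and the key at the robot end of the plate. Next I'll measure the rest.

```bash
sed -i "s/^    (a,b),sz,_=.*/    h=cv2.convexHull(c); (a,b),sz,_=cv2.fitEllipse(h) if len(h)>4 else cv2.minAreaRect(h); return np.array([a,b]),sz,m.sum()/" meas.py
cat >> meas.py <<'E'
print('--- rects from cloud')
def rect(n,cx,cy,r,z0,z1,lo=None,hi=None):
    s=S[n];p=cloud(s); m=(np.hypot(p[...,0]-cx,p[...,1]-cy)<r)&(p[...,2]>z0)&(p[...,2]<z1)
    if lo is not None: m&=cv2.inRange(cv2.cvtColor(s['frame'],cv2.COLOR_BGR2HSV),np.array(lo),np.array(hi))>0
    q=p[m]; a=cv2.minAreaRect(q[:,:2].astype(np.float32)*1000); 
    return len(q),np.round(a[0],1),np.round(a[1],1),round(a[2],1),'z',np.percentile(q[:,2],[10,50,90]).round(4)
for n in S:
    print(n,'cast',rect(n,.61,-.063,.06,.008,.035))
    print(n,'amber',rect(n,.60,.07,.04,.008,.055))
    for nm,a in (('cork',(10,80,60)),):
        print(n,nm,rect(n,.48,.3,.16,-.002,.009,(5,80,60),(20,255,255)))
    print(n,'plate',rect(n,.48,.3,.05,.0095,.018))
    print(n,'slab',rect(n,.5,-.25,.07,.0095,.016,(0,0,120),(180,255,255)))
    print(n,'black',rect(n,.5,-.28,.2,-.002,.03,(0,0,0),(180,255,50)))
E
python3 meas.py | sed -n '/cap/,$p'
```

```text
cap top [223.1 156.9] [0.7 4.1] 5 cloud med [0.5944 0.069  0.0712]
cap scene [302.9 177.7] [10.2 11.8] 99 cloud med [0.6077 0.0659 0.0736]
   tri [0.6003 0.0723 0.0598]
key top [114.8 218.9] [5.1 9.7] 38 cloud med [0.4721 0.3041 0.0206]
key scene [317.2 115.6] [2.1 7.8] 16 cloud med [0.4737 0.3024 0.0211]
   tri [0.4724 0.3049 0.019 ]
ringB top [114.9 178.9] [24.5 26.2] 146 cloud med [0.5638 0.3161 0.0055]
ringB scene [352.3 135.8] [10.1 12.7] 21 cloud med [0.5897 0.3174 0.0055]
   tri [ 0.5709  0.3251 -0.0063]
ringF top [118.5 246.1] [26.  27.8] 163 cloud med [0.415  0.296  0.0052]
ringF scene [294.  111.5] [10.6 11.2] 22 cloud med [0.3992 0.2786 0.0047]
   tri [0.411  0.2924 0.0077]
ringL top [342.7 196.4] [25.  26.3] 143 cloud med [ 0.5199 -0.1922  0.0055]
ringL scene [183.8 248. ] [24.3 29.5] 137 cloud med [ 0.5247 -0.1964  0.0051]
   tri [ 0.5211 -0.1931  0.0037]
ringR top [399.  203.9] [24.6 26.8] 123 cloud med [ 0.5005 -0.3175  0.0052]
ringR scene [125.5 284.6] [26.5 33.8] 162 cloud med [ 0.5063 -0.321   0.0051]
   tri [ 0.5034 -0.3171  0.0039]
slab top [371.5 199.2] [27.6 34.
[... 920 characters left out ...]
234.8,  87. ]), 82.0, 'z', array([0.0035, 0.0051, 0.007 ]))
scene cast (574, array([620.6, -69.8]), array([46.8, 55.7]), 76.5, 'z', array([0.0147, 0.0213, 0.0264]))
scene amber (326, array([606.9,  68.6]), array([39.6, 35.7]), 26.5, 'z', array([0.0147, 0.0398, 0.0534]))
scene cork (1304, array([488.9, 306.3]), array([234.1, 103.1]), 7.1, 'z', array([0.003 , 0.0046, 0.006 ]))
scene plate (285, array([491.1, 307.1]), array([58.2, 56.2]), 5.8, 'z', array([0.0112, 0.0127, 0.0141]))
scene slab (756, array([ 512.6, -253.8]), array([49.7, 61.8]), 82.2, 'z', array([0.0114, 0.0128, 0.0141]))
scene black (3439, array([ 510.5, -275.9]), array([238.2,  91.2]), 81.6, 'z', array([0.0035, 0.0049, 0.0064]))
```

```bash
cat > go.py <<'E'
# usage: go.py x y z toolx_yaw(deg)  (mm): prints shift/turn in move units from the present pose
from h import *
import sys
x,y,z,a=map(float,sys.argv[1:5]); s=state(); r=R.from_quat(s['ee_rot'])
a=np.radians(a); g=R.from_matrix(np.array([[np.cos(a),np.sin(a),0],[np.sin(a),-np.cos(a),0],[0,0,-1.]]))
d=r.inv().apply(np.array([x,y,z])/1000-s['tool_pos'])/.2; t=(r.inv()*g).as_rotvec()/np.pi
print('now',(s['tool_pos']*1000).round(1),'shift',d.round(4),'turn',t.round(4),'j1,j6',s['joints'][[0,5]].round(2),'t',round(s['time'],2))
E
python3 go.py 620 -70 100 -13.6
```

```text
now [179.  519.6 230.5] shift [3.0453 2.0675 0.6563] turn [ 0.0005 -0.     -0.0301] j1,j6 [ 1.52 -0.28] t 0.1
```

```bash
python3 -m inch '[[0.1,0.07,0,0,0,0],[0.25,0.17,0,0,0,0],[0.42,0.285,0,0,0,0],[0.59,0.4,0,0,0,0],[0.76,0.517,0,0,0,0]]' && python3 -m inch '[[0.17,0.115,0,0,0,0],[0.34,0.23,0,0,0,0],[0.51,0.346,0,0,0,0],[0.68,0.46,0,0,0,0],[0.76,0.517,0,0,0,0]]' && python3 -m inch '[[0.17,0.115,0,0,0,0],[0.34,0.23,0,0,0,0],[0.51,0.346,0,0,0,0],[0.68,0.46,0,0,0,0],[0.76,0.517,0.1,0,0,0]]' && python3 -m inch '[[0.17,0.115,0.1,0,0,0],[0.34,0.23,0.2,0,0,0],[0.51,0.346,0.35,0,0,-0.02],[0.65,0.45,0.5,0,0,-0.03],[0.74,0.5,0.55,0,0,-0.03],[0.765,0.517,0.55,0,0,-0.03],[0.765,0.517,0.55,0,0,-0.03],[0.765,0.517,0.55,0,0,-0.03]]' 65; python3 go.py 620 -70 3 -13.6
```

```text
time: 0.52
tool_pos: [0.2896, 0.371, 0.2309]
ee_rot: [0.986, -0.165, -0.0, 0.0]
contact_force: [1.0, 0.7, 0.0]
grip_width: 0.0852
gripper_force: 0.0
time: 0.93
tool_pos: [0.4005, 0.2222, 0.2312]
ee_rot: [0.986, -0.166, -0.0, 0.0]
contact_force: [-0.1, 0.7, 0.5]
grip_width: 0.0853
gripper_force: 0.0
time: 1.35
tool_pos: [0.5129, 0.0751, 0.214]
ee_rot: [0.986, -0.166, 0.003, -0.001]
contact_force: [-0.5, 0.3, 0.7]
grip_width: 0.0851
gripper_force: 0.0
time: 2.02
tool_pos: [0.6201, -0.0697, 0.1009]
ee_rot: [0.993, -0.119, -0.0, 0.0]
contact_force: [-0.4, -0.4, 1.2]
grip_width: 0.0648
gripper_force: 0.0
now [620.1 -69.7 100.9] shift [0.0005 0.0014 0.4893] turn [ 0.0001  0.0003 -0.0004] j1,j6 [0.14 1.19] t 2.02
```

```bash
python3 -m inch '[[0,0,0.08,0,0,0],[0,0,0.2,0,0,0],[0,0,0.32,0,0,0],[0,0,0.42,0,0,0],[0,0,0.47,0,0,0],[0,0,0.487,0,0,0],[0,0,0.487,0,0,0],[0,0,0.487,0,0,0]]' && python3 -m inch '[[0,0,0,0,0,0],[0,0,0,0,0,0],[0,0,0,0,0,0],[0,0,0,0,0,0],[0,0,0,0,0,0],[0,0,0,0,0,0],[0,0,0,0,0,0],[0,0,0,0,0,0]]' 35 35;  python3 -m inch '[[0,0,-0.03,0,0,0],[0,0,-0.12,0,0,0],[0,0,-0.25,0,0,0],[0,0,-0.33,0,0,0],[0,0,-0.35,0,0,0],[0,0,-0.35,0,0,0],[0,0,-0.35,0,0,0]]'; python3 - <<'E'
from h import *
for n in ("scene","top"):
    s=cam(n); np.savez(f"{n}1.npz",**s)
a=np.load("scene1.npz")['frame']; b=np.load("top1.npz")['frame']
cv2.imwrite('pics/held.png',np.hstack([cv2.resize(a[150:300,180:330],(400,400)),cv2.resize(b[90:240,210:360],(400,400))]))
E
python3 go.py 490 307 73 7
```

```text
time: 2.68
tool_pos: [0.6213, -0.069, 0.0057]
ee_rot: [0.993, -0.118, 0.001, -0.0]
contact_force: [0.2, -0.1, -0.6]
grip_width: 0.065
gripper_force: 0.0
time: 3.35
tool_pos: [0.6214, -0.0693, 0.0057]
ee_rot: [0.993, -0.118, 0.002, -0.0]
contact_force: [-0.4, 1.4, 6.6]
grip_width: 0.0452
gripper_force: 37.5
time: 3.93
tool_pos: [0.6195, -0.0693, 0.0731]
ee_rot: [0.993, -0.119, -0.001, -0.0]
contact_force: [-1.3, -0.2, -1.3]
grip_width: 0.0449
gripper_force: 36.7
now [619.1 -69.4  72.3] shift [-1.0708e+00 -1.6768e+00 -1.5000e-03] turn [ 0.      0.0009 -0.1146] j1,j6 [0.14 1.19] t 4.03
```

View pics/held.png

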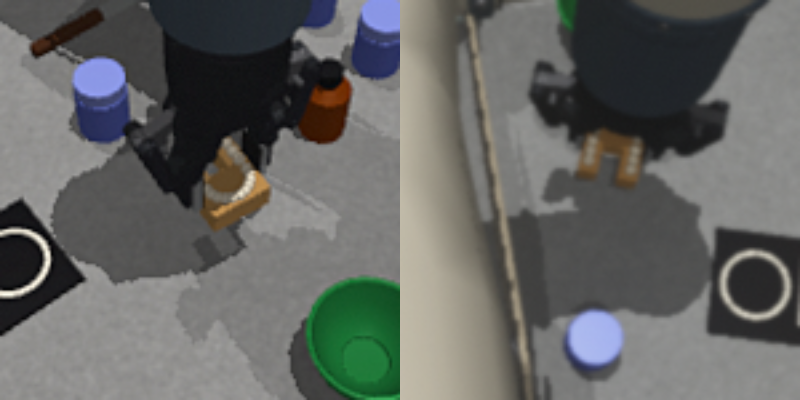

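The cast is held at the fingers, seen at (235,185) in the scene crop and (610,155) in the top crop. I'll raise it over the jars and carry it to the plate.

```bash
python3 -m inch '[[0,0,-0.1,0,0,0],[-0.02,-0.03,-0.22,0,0,0],[-0.07,-0.11,-0.31,0,0,0],[-0.15,-0.23,-0.34,0,0,0],[-0.24,-0.37,-0.35,0,0,0],[-0.33,-0.51,-0.35,0,0,0],[-0.42,-0.65,-0.35,0,0,0],[-0.51,-0.79,-0.35,0,0,0]]' && python3 -m inch '[[-0.09,-0.14,0,0,0,-0.02],[-0.18,-0.28,0,0,0,-0.05],[-0.27,-0.42,0,0,0,-0.08],[-0.36,-0.56,0,0,0,-0.1],[-0.45,-0.71,0,0,0,-0.114],[-0.52,-0.82,0.05,0,0,-0.114],[-0.555,-0.875,0.1,0,0,-0.114],[-0.56,-0.885,0.1,0,0,-0.114],[-0.56,-0.885,0.1,0,0,-0.114]]'; python3 go.py 490 307 60 7
```

```text
time: 4.7
tool_pos: [0.5569, 0.1093, 0.1427]
ee_rot: [0.993, -0.119, -0.001, 0.0]
contact_force: [0.8, 1.2, -1.1]
grip_width: 0.0451
gripper_force: 36.7
time: 5.45
tool_pos: [0.4901, 0.3062, 0.1221]
ee_rot: [0.998, 0.061, -0.001, 0.001]
contact_force: [0.2, -0.3, -1.1]
grip_width: 0.045
gripper_force: 36.7
now [490.1 306.2 122.1] shift [ 0.0008 -0.0048  0.3104] turn [ 0.0008  0.0009 -0.0002] j1,j6 [0.83 0.86] t 5.45
```

```bash
python3 -m inch '[[0,-0.002,0.06,0,0,0],[0,-0.004,0.18,0,0,0],[0,-0.005,0.3,0.001,0.001,0],[0,-0.005,0.38,0.001,0.001,0],[0,-0.005,0.41,0.001,0.001,0],[0,-0.005,0.41,0.001,0.001,0],[0,-0.005,0.41,0.001,0.001,0]]'; python3 go.py 490 307 18 7; python3 - <<'E'
from h import *
for n in ("scene","top"):
    s=cam(n); np.savez(f"{n}2.npz",**s)
    p=cloud(s); hsv=cv2.cvtColor(s['frame'],cv2.COLOR_BGR2HSV)
    m=(np.hypot(p[...,0]-.49,p[...,1]-.307)<.05)&(p[...,2]>.03)&(p[...,2]<.075)&(cv2.inRange(hsv,np.array((8,60,90)),np.array((30,255,255)))>0)
    q=p[m]; a=np.radians(7); l=(q[:,:2]-[.49,.307])@np.array([[np.cos(a),-np.sin(a)],[np.sin(a),np.cos(a)]])*1000
    print(n,len(q),'board-frame min/max',np.percentile(l,[0,2,98,100],axis=0).round(1).tolist(),'z',np.percentile(q[:,2],[0,50,100]).round(4))
a=np.load("scene2.npz")['frame']; b=np.load("top2.npz")['frame']
cv2.imwrite('pics/over.png',np.hstack([cv2.resize(a[60:180,260:380],(400,400),interpolation=cv2.INTER_CUBIC),cv2.resize(b[150:270,60:180],(400,400),interpolation=cv2.INTER_CUBIC)]))
E
```

```text
time: 6.03
tool_pos: [0.4918, 0.307, 0.0427]
ee_rot: [0.998, 0.06, 0.002, -0.002]
contact_force: [0.5, -0.2, -0.2]
grip_width: 0.045
gripper_force: 36.7
now [491.8 307.   42.7] shift [-0.0096 -0.0005  0.1235] turn [-0.001  -0.0013 -0.0007] j1,j6 [0.83 0.86] t 6.03
scene 74 board-frame min/max [[-25.9, -24.1], [-24.8, -23.4], [28.9, 22.4], [29.1, 24.7]] z [0.0381 0.0571 0.0624]
top 120 board-frame min/max [[-26.1, -23.6], [-25.9, -23.4], [-4.8, 20.7], [28.4, 21.5]] z [0.0414 0.0588 0.0657]
```

View pics/over.png

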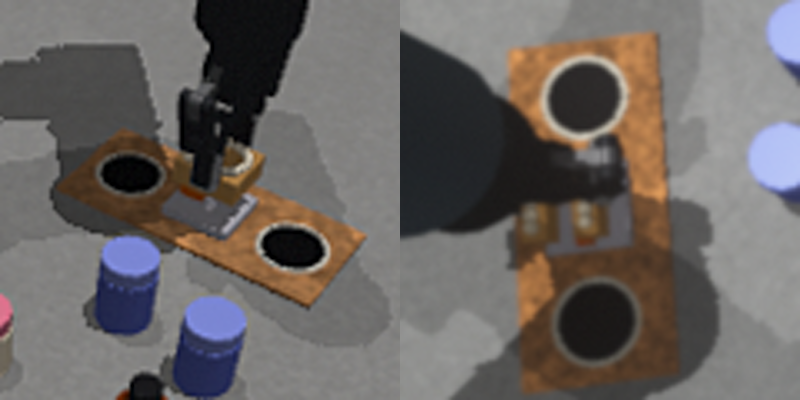

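The cast hangs square above the plate, with the key just under the slot at (587,240) in the top crop. I'll take out the small tilt and the x error, then lower it in fine steps.

```bash
python3 -m inch '[[-0.004,0,0.01,0,0,0],[-0.0075,0,0.03,-0.001,-0.001,0],[-0.0075,0,0.05,-0.001,-0.001,0],[-0.0075,0,0.07,-0.001,-0.001,0],[-0.0075,0,0.085,-0.001,-0.001,0],[-0.0075,0,0.095,-0.001,-0.001,0],[-0.0075,0,0.1,-0.001,-0.001,0],[-0.0075,0,0.1,-0.001,-0.001,0],[-0.0075,0,0.1,-0.001,-0.001,0]]'; python3 go.py 490.3 307.2 17.7 7
```

```text
time: 6.88
tool_pos: [0.4895, 0.3075, 0.0219]
ee_rot: [0.998, 0.06, 0.0, 0.0]
contact_force: [-0.1, 0.2, -0.8]
grip_width: 0.0452
gripper_force: 36.7
now [489.5 307.5  21.9] shift [0.0037 0.0017 0.0209] turn [ 0.     -0.     -0.0005] j1,j6 [0.83 0.86] t 6.88
```

```bash
python3 -m inch '[[0.001,0,0.003,0,0,0],[0.003,0.001,0.006,0,0,0],[0.003,0.001,0.009,0,0,0],[0.003,0.001,0.012,0,0,0],[0.003,0.001,0.014,0,0,0],[0.003,0.001,0.016,0,0,0],[0.003,0.001,0.016,0,0,0],[0.003,0.001,0.016,0,0,0]]'; python3 -m inch '[[0,0,0.0015,0,0,0],[0,0,0.003,0,0,0],[0,0,0.0045,0,0,0],[0,0,0.0045,0,0,0],[0,0,0.0045,0,0,0]]';  python3 go.py 490.3 307.2 17.7 7
```

```text
time: 7.55
tool_pos: [0.4901, 0.3073, 0.0187]
ee_rot: [0.998, 0.06, -0.0, 0.0]
contact_force: [-0.1, 0.4, -1.7]
grip_width: 0.0449
gripper_force: 36.7
time: 7.97
tool_pos: [0.4901, 0.3073, 0.0178]
ee_rot: [0.998, 0.06, 0.0, -0.0]
contact_force: [-0.6, -0.6, -0.6]
grip_width: 0.0449
gripper_force: 36.7
now [490.1 307.3  17.8] shift [0.0008 0.0007 0.0006] turn [-0.     -0.     -0.0005] j1,j6 [0.83 0.86] t 7.97
```

```bash
python3 -m inch '[[0,0,0.001,0,0,0],[0,0,0.002,0,0,0],[0,0,0.003,0,0,0],[0,0,0.003,0,0,0],[0,0,0.003,0,0,0]]'; python3 -m inch '[[0,0,0.001,0,0,0],[0,0,0.002,0,0,0],[0,0,0.003,0,0,0],[0,0,0.003,0,0,0],[0,0,0.003,0,0,0]]'
```

```text
time: 8.38
tool_pos: [0.4901, 0.3074, 0.0177]
ee_rot: [0.998, 0.06, 0.0, -0.0]
contact_force: [-3.6, -0.8, 5.7]
grip_width: 0.0449
gripper_force: 37.4
time: 8.8
tool_pos: [0.4901, 0.3073, 0.0177]
ee_rot: [0.998, 0.06, 0.0, -0.0]
contact_force: [-3.3, -0.9, 9.4]
grip_width: 0.0449
gripper_force: 37.8
```

Contact came at the predicted height, 17.7 mm. Releasing.

```bash
python3 -m inch '[[0,0,-0.003,0,0,0],[0,0,-0.003,0,0,0],[0,0,-0.003,0,0,0],[0,0,-0.003,0,0,0],[0,0,-0.003,0,0,0],[0,0,-0.003,0,0,0]]' 60; python3 -m inch '[[0,0,-0.05,0,0,0],[0,0,-0.15,0,0,0],[0,0,-0.3,0,0,0],[0,0,-0.45,0,0,0],[0,0,-0.55,0,0,0],[0,0,-0.6,0,0,0]]'; python3 go.py 471.8 -53.4 130 -8
```

```text
time: 9.3
tool_pos: [0.4901, 0.3073, 0.017]
ee_rot: [0.998, 0.06, -0.0, 0.0]
contact_force: [0.6, 0.2, 0.8]
grip_width: 0.0604
gripper_force: 0.0
time: 9.8
tool_pos: [0.4915, 0.3082, 0.1416]
ee_rot: [0.998, 0.06, 0.003, -0.002]
contact_force: [-0.2, 0.2, -0.4]
grip_width: 0.0597
gripper_force: 0.0
now [491.5 308.2 141.6] shift [-0.3164  1.7831  0.0506] turn [-0.0012 -0.0016  0.083 ] j1,j6 [0.83 0.86] t 9.8
```

```bash
python3 -m inch '[[-0.02,0.1,0,0,0,0],[-0.05,0.26,0,0,0,0],[-0.08,0.45,0,0,0,0],[-0.11,0.64,0,0,0,0],[-0.145,0.82,0,0,0,0],[-0.165,0.95,0,0,0,0]]' 72; python3 -m inch '[[-0.02,0.18,0,0,0,0],[-0.05,0.36,0,0,0,0],[-0.08,0.53,0,0,0,0],[-0.11,0.68,0,0,0,0],[-0.14,0.79,0,0,0,0],[-0.15,0.833,0,0,0,0],[-0.15,0.833,0,0,0,0],[-0.15,0.833,0,0,0,0]]'; python3 - <<'E'
from h import *
for n in ("scene","top"):
    s=cam(n); np.savez(f"{n}3.npz",**s)
    p=cloud(s); hsv=cv2.cvtColor(s['frame'],cv2.COLOR_BGR2HSV)
    m=(np.hypot(p[...,0]-.49,p[...,1]-.307)<.05)&(p[...,2]>.025)&(p[...,2]<.05)
    q=p[m]; r=cv2.minAreaRect(q[:,:2].astype(np.float32)*1000); print(n,len(q),np.round(r[0],1),np.round(r[1],1),round(r[2],1),'z',np.percentile(q[:,2],[5,50,95]).round(4))
a=np.load("scene3.npz")['frame']; b=np.load("top3.npz")['frame']
cv2.imwrite('pics/placed.png',np.hstack([cv2.resize(a[60:180,260:380],(400,400),interpolation=cv2.INTER_CUBIC),cv2.resize(b[150:270,60:180],(400,400),interpolation=cv2.INTER_CUBIC)]))
E
python3 go.py 471.8 -53.4 13 7
```

```text
time: 10.3
tool_pos: [0.4791, 0.1121, 0.1372]
ee_rot: [0.998, 0.06, -0.0, 0.0]
contact_force: [0.4, 0.1, -0.1]
grip_width: 0.072
gripper_force: 0.0
time: 10.97
tool_pos: [0.4704, -0.0543, 0.1372]
ee_rot: [0.998, 0.06, -0.0, -0.0]
contact_force: [0.9, 0.3, -1.3]
grip_width: 0.0725
gripper_force: 0.0
scene 282 [489.7 306.3] [56.2 48.4] 8.4 z [0.0264 0.033  0.039 ]
now [470.6 -53.5 137.1] shift [6.100e-03 5.000e-04 6.206e-01] turn [-0.0001  0.     -0.0003] j1,j6 [0.22 1.47] t 11.07Traceback (most recent call last):
  File "<stdin>", line 6, in <module>
    return _quantile_unchecked(
        a, q, axis, out, overwrite_input, method, keepdims, weights)
    return _ureduce(a,
                    func=_quantile_ureduce_func,
    ...<5 lines>...
                    overwrite_input=overwrite_input,
                    method=method)
    r = func(a, **kwargs)
    result = _quantile(arr,
                       quantiles=q,
    ...<2 lines>...
                       out=out,
                       weights=wgt)
    slices_having_nans = np.isnan(arr[-1, ...])
                                  ~~~^^^^^^^^^
IndexError: index -1 is out of bounds for axis 0 with size 0
```

From the scene view the cast is seated at (489.7, 306.3), with its top at 39 mm as expected. The arm hides it from the top camera. Next is the blue jar.

```bash
python3 -m inch '[[0.003,0,0.1,0,0,0],[0.004,0,0.25,0,0,0],[0.004,0,0.4,0,0,0],[0.004,0,0.52,0,0,0],[0.004,0,0.59,0,0,0],[0.004,0,0.615,0,0,0],[0.004,0,0.615,0,0,0],[0.004,0,0.615,0,0,0]]'; python3 -m inch '[[0,0,0,0,0,0],[0,0,0,0,0,0],[0,0,0,0,0,0],[0,0,0,0,0,0],[0,0,0,0,0,0],[0,0,0,0,0,0],[0,0,0,0,0,0],[0,0,0,0,0,0]]' 33 30; python3 -m inch '[[0,0,-0.05,0,0,0],[0,0,-0.17,0,0,0],[0,0,-0.32,0,0,0],[0,0,-0.47,0,0,0],[0,0,-0.58,0,0,0],[0,0,-0.64,0,0,0],[0,0,-0.65,0,0,0]]';python3 go.py 564.3 316.2 140 7
```

```text
time: 11.73
tool_pos: [0.472, -0.0536, 0.0149]
ee_rot: [0.998, 0.061, 0.0, 0.0]
contact_force: [-0.5, 0.4, 0.0]
grip_width: 0.0723
gripper_force: 0.0
time: 12.4
tool_pos: [0.4722, -0.0539, 0.0155]
ee_rot: [0.998, 0.06, 0.001, -0.0]
contact_force: [-0.8, 1.3, 5.9]
grip_width: 0.0429
gripper_force: 30.4
time: 12.98
tool_pos: [0.4729, -0.0541, 0.1473]
ee_rot: [0.998, 0.06, 0.003, -0.0]
contact_force: [0.9, 0.5, -0.5]
grip_width: 0.0435
gripper_force: 30.8
now [472.9 -54.1 147.3] shift [ 0.6766 -1.7831  0.0403] turn [ 0.     -0.0019 -0.0005] j1,j6 [0.22 1.47] t 12.98
```

```bash
python3 -m inch '[[0.03,-0.07,0,0,0,0],[0.08,-0.2,0,0,0,0],[0.14,-0.37,0,0,0,0],[0.2,-0.54,0,0,0,0],[0.27,-0.71,0,0,0,0],[0.34,-0.89,0,0,0,0]]'; python3 -m inch '[[0.07,-0.18,0,0,0,0],[0.14,-0.36,0,0,0,0],[0.2,-0.53,0,0,0,0],[0.26,-0.69,0,0,0,0],[0.31,-0.82,0,0,0,0],[0.335,-0.885,0,0,0,0],[0.337,-0.893,0,0,0,0],[0.337,-0.893,0,0,0,0]]';python3 go.py 564.6 316.2 30 7;  python3 - <<'E'
from h import *
s=cam("scene"); p=cloud(s); hsv=cv2.cvtColor(s['frame'],cv2.COLOR_BGR2HSV)
m=(np.hypot(p[...,0]-.564,p[...,1]-.316)<.05)&(p[...,2]>.05)&(cv2.inRange(hsv,np.array((110,60,60)),np.array((130,255,255)))>0)
print(m.sum(),p[m].min(0),p[m].max(0))
E
```

```text
time: 13.48
tool_pos: [0.5168, 0.132, 0.1432]
ee_rot: [0.998, 0.06, -0.001, 0.0]
contact_force: [0.8, 0.4, -0.8]
grip_width: 0.0434
gripper_force: 30.8
time: 14.15
tool_pos: [0.5621, 0.3165, 0.1424]
ee_rot: [0.998, 0.061, -0.001, 0.001]
contact_force: [0.5, -0.7, -1.1]
grip_width: 0.0435
gripper_force: 30.8
now [562.1 316.5 142.4] shift [0.0135 0.0021 0.5618] turn [ 0.0004  0.0008 -0.0002] j1,j6 [0.75 0.94] t 14.15
273 [0.5432308  0.29193855 0.12716047] [0.58482186 0.33281341 0.18923616]
```

```bash
python3 -m inch '[[0.003,0,0.08,0,0,0],[0.006,0,0.2,0,0,0],[0.008,0,0.34,0,0,0],[0.008,0,0.46,0,0,0],[0.008,0,0.53,0,0,0],[0.008,0,0.56,0,0,0],[0.008,0,0.565,0,0,0],[0.008,0,0.565,0,0,0],[0.008,0,0.565,0,0,0]]'; python3 go.py 564.6 316.2 19.5 7
```

```text
time: 14.95
tool_pos: [0.5652, 0.3165, 0.0328]
ee_rot: [0.998, 0.06, 0.001, -0.001]
contact_force: [0.0, 0.3, -0.6]
grip_width: 0.043
gripper_force: 30.8
now [565.2 316.5  32.8] shift [-0.0034  0.001   0.0667] turn [-0.0004 -0.0008 -0.0006] j1,j6 [0.75 0.94] t 14.95
```

```bash
python3 -m inch '[[0,0,0.01,0,0,0],[-0.002,0,0.025,0,0,0],[-0.002,0,0.038,0,0,0],[-0.002,0,0.048,0,0,0],[-0.002,0,0.054,0,0,0],[-0.002,0,0.054,0,0,0],[-0.002,0,0.054,0,0,0]]'; python3 -m inch '[[0,0,0.002,0,0,0],[0,0,0.004,0,0,0],[0,0,0.006,0,0,0],[0,0,0.008,0,0,0],[0,0,0.008,0,0,0],[0,0,0.008,0,0,0]]'
```

```text
time: 15.53
tool_pos: [0.5639, 0.3163, 0.0203]
ee_rot: [0.998, 0.06, -0.0, 0.0]
contact_force: [-0.8, -0.6, -0.5]
grip_width: 0.0431
gripper_force: 30.8
time: 16.03
tool_pos: [0.5641, 0.3163, 0.0195]
ee_rot: [0.998, 0.06, 0.0, -0.0]
contact_force: [-4.1, -0.9, 5.5]
grip_width: 0.0431
gripper_force: 31.3
```

Contact at 19.5 mm, as predicted. I'll release and rise, opening to 65 mm to stay clear of the neighbours.

```bash
python3 -m inch '[[0,0,-0.003,0,0,0],[0,0,-0.003,0,0,0],[0,0,-0.003,0,0,0],[0,0,-0.003,0,0,0],[0,0,-0.003,0,0,0],[0,0,-0.003,0,0,0]]' 62; python3 -m inch '[[0,0,-0.05,0,0,0],[0,0,-0.15,0,0,0],[0,0,-0.3,0,0,0],[0,0,-0.47,0,0,0],[0,0,-0.6,0,0,0],[0,0,-0.63,0,0,0]]' 72; python3 go.py 470 63.5 140 7
```

```text
time: 16.53
tool_pos: [0.564, 0.3162, 0.0192]
ee_rot: [0.998, 0.06, -0.0, 0.0]
contact_force: [-1.7, 0.0, 0.1]
grip_width: 0.0623
gripper_force: 0.0
time: 17.03
tool_pos: [0.5665, 0.3174, 0.1524]
ee_rot: [0.998, 0.061, 0.005, -0.002]
contact_force: [0.5, -0.2, 1.2]
grip_width: 0.0722
gripper_force: 0.0
now [566.5 317.4 152.4] shift [-0.6327  1.2021  0.0513] turn [-0.0013 -0.003  -0.0003] j1,j6 [0.75 0.94] t 17.03
```

```bash
python3 -m inch '[[-0.04,0.07,0,0,0,0],[-0.1,0.2,0,0,0,0],[-0.19,0.36,0,0,0,0],[-0.28,0.53,0,0,0,0],[-0.36,0.69,0,0,0,0],[-0.45,0.86,0,0,0,0]]'; python3 -m inch '[[-0.08,0.15,0,0,0,0],[-0.14,0.26,0,0,0,0],[-0.17,0.33,0,0,0,0],[-0.178,0.342,0,0,0,0],[-0.178,0.342,0,0,0,0],[-0.178,0.342,0,0,0,0]]';python3 go.py 470.2 63.5 10 7
```

```text
time: 17.53
tool_pos: [0.4947, 0.1333, 0.146]
ee_rot: [0.998, 0.061, 0.0, -0.0]
contact_force: [0.8, -1.6, 0.5]
grip_width: 0.0719
gripper_force: 0.0
time: 18.03
tool_pos: [0.4688, 0.0631, 0.1457]
ee_rot: [0.998, 0.06, 0.0, -0.0]
contact_force: [0.9, 0.5, 0.6]
grip_width: 0.0719
gripper_force: 0.0
now [468.8  63.1 145.7] shift [ 0.0065 -0.0012  0.6785] turn [-0.0001 -0.0003 -0.0005] j1,j6 [0.47 1.23] t 18.03
```

```bash
python3 -m inch '[[0.003,0,0.1,0,0,0],[0.004,0,0.25,0,0,0],[0.004,0,0.42,0,0,0],[0.004,0,0.57,0,0,0],[0.004,0,0.65,0,0,0],[0.004,0,0.675,0,0,0],[0.004,0,0.675,0,0,0],[0.004,0,0.675,0,0,0]]'; python3 -m inch '[[0,0,0,0,0,0],[0,0,0,0,0,0],[0,0,0,0,0,0],[0,0,0,0,0,0],[0,0,0,0,0,0],[0,0,0,0,0,0],[0,0,0,0,0,0],[0,0,0,0,0,0]]' 31 30; python3 -m inch '[[0,0,-0.05,0,0,0],[0,0,-0.17,0,0,0],[0,0,-0.32,0,0,0],[0,0,-0.47,0,0,0],[0,0,-0.58,0,0,0],[0,0,-0.64,0,0,0],[0,0,-0.65,0,0,0]]';python3 go.py 521.1 -192.8 140 -98
```

```text
time: 18.7
tool_pos: [0.47, 0.0634, 0.0111]
ee_rot: [0.998, 0.061, 0.001, 0.0]
contact_force: [0.6, 0.2, -0.9]
grip_width: 0.072
gripper_force: 0.0
time: 19.37
tool_pos: [0.4701, 0.0631, 0.0118]
ee_rot: [0.998, 0.06, 0.001, -0.0]
contact_force: [-1.6, 1.8, 6.2]
grip_width: 0.0406
gripper_force: 30.4
time: 19.95
tool_pos: [0.4705, 0.063, 0.1434]
ee_rot: [0.998, 0.06, 0.003, -0.001]
contact_force: [-0.7, 1.0, -0.7]
grip_width: 0.0409
gripper_force: 30.8
now [470.5  63.  143.4] shift [0.0971 1.3004 0.0158] turn [-0.002  -0.0009  0.5829] j1,j6 [0.46 1.23] t 19.95
```

```bash
python3 -m inch '[[0,0.03,0,0,0,0.02],[0.01,0.09,0,0,0,0.06],[0.015,0.17,0,0,0,0.1],[0.02,0.25,0,0,0,0.14],[0.025,0.33,0,0,0,0.18],[0.03,0.41,0,0,0,0.22],[0.035,0.49,0,0,0,0.26],[0.04,0.57,0,0,0,0.3],[0.045,0.64,0,0,0,0.33],[0.05,0.7,0,0,0,0.36]]';python3 go.py 521.1 -192.8 140 -98
```

```text
time: 20.78
tool_pos: [0.495, -0.0761, 0.1391]
ee_rot: [0.874, -0.487, -0.001, 0.0]
contact_force: [0.3, -0.4, -1.0]
grip_width: 0.0408
gripper_force: 30.7
now [495.  -76.1 139.1] shift [ 0.5646  0.1964 -0.0046] turn [6.00e-04 2.00e-04 2.21e-01] j1,j6 [0.16 0.39] t 20.78
```

```bash
python3 -m inch '[[0.08,0.03,0,0,0,0.035],[0.17,0.06,0,0,0,0.07],[0.26,0.09,0,0,0,0.105],[0.35,0.12,0,0,0,0.14],[0.44,0.153,0,0,0,0.175],[0.52,0.18,0,0,0,0.205],[0.56,0.195,0,0,0,0.221],[0.565,0.196,0,0,0,0.221],[0.565,0.196,0,0,0,0.221],[0.565,0.196,0,0,0,0.221]]';python3 go.py 521.1 -192.8 28 -98
```

```text
time: 21.62
tool_pos: [0.5221, -0.1912, 0.1397]
ee_rot: [-0.659, 0.752, 0.001, -0.0]
contact_force: [0.0, 1.0, -1.1]
grip_width: 0.041
gripper_force: 30.7
now [ 522.1 -191.2  139.7] shift [0.0087 0.0035 0.5587] turn [0.0004 0.0001 0.0023] j1,j6 [-0.07 -0.06] t 21.62
```

```bash
python3 -m inch '[[0.003,0.001,0.08,0,0,0],[0.006,0.002,0.2,0,0,0],[0.008,0.003,0.34,0,0,0.002],[0.008,0.003,0.46,0,0,0.002],[0.008,0.003,0.53,0,0,0.002],[0.008,0.003,0.56,0,0,0.002],[0.008,0.003,0.565,0,0,0.002],[0.008,0.003,0.565,0,0,0.002],[0.008,0.003,0.565,0,0,0.002]]'; python3 go.py 521.1 -192.8 15.8 -98; python3 - <<'E'
from h import *
s=cam("scene"); a=s['frame']; cv2.imwrite('pics/pink.png',cv2.resize(a[170:320,100:250],(500,500),interpolation=cv2.INTER_CUBIC))
E
```

```text
time: 22.37
tool_pos: [0.5228, -0.1932, 0.0287]
ee_rot: [-0.656, 0.755, -0.001, 0.001]
contact_force: [0.6, -0.1, -0.5]
grip_width: 0.0408
gripper_force: 30.8
now [ 522.8 -193.2   28.7] shift [-0.0008  0.0089  0.0646] turn [-0.0008 -0.0001  0.0001] j1,j6 [-0.07 -0.07] t 22.37
```

View pics/pink.png

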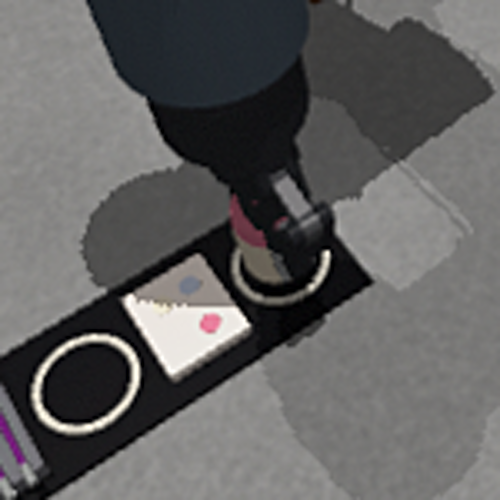

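The pink jar hangs over the left ring, near (265,265) in the crop. I'll lower it to contact and correct y by 1.4 mm.

```bash
python3 -m inch '[[0,0.003,0.01,0,0,0],[0,0.006,0.025,0,0,0],[0,0.006,0.038,0,0,0],[0,0.006,0.046,0,0,0],[0,0.006,0.052,0,0,0],[0,0.006,0.052,0,0,0],[0,0.006,0.052,0,0,0]]'; python3 -m inch '[[0,0,0.002,0,0,0],[0,0,0.004,0,0,0],[0,0,0.006,0,0,0],[0,0,0.008,0,0,0],[0,0,0.010,0,0,0],[0,0,0.010,0,0,0],[0,0,0.010,0,0,0]]'; python3 go.py 521.1 -192.8 15.8 -98
```

```text
time: 23.0
tool_pos: [0.5206, -0.1931, 0.0169]
ee_rot: [-0.656, 0.755, 0.0, -0.0]
contact_force: [0.1, -0.3, -1.0]
grip_width: 0.041
gripper_force: 30.8
time: 23.58
tool_pos: [0.5207, -0.1931, 0.0158]
ee_rot: [-0.656, 0.755, -0.0, 0.0]
contact_force: [-2.9, 2.2, 5.6]
grip_width: 0.041
gripper_force: 31.5
now [ 520.7 -193.1   15.8] shift [-0.0017 -0.0017  0.0002] turn [-0.0002 -0.0001 -0.0001] j1,j6 [-0.07 -0.07] t 23.58
```

```bash
python3 -m inch '[[0,0,-0.003,0,0,0],[0,0,-0.003,0,0,0],[0,0,-0.003,0,0,0],[0,0,-0.003,0,0,0],[0,0,-0.003,0,0,0],[0,0,-0.003,0,0,0]]' 60; python3 -m inch '[[0,0,-0.05,0,0,0],[0,0,-0.15,0,0,0],[0,0,-0.3,0,0,0],[0,0,-0.47,0,0,0],[0,0,-0.65,0,0,0],[0,0,-0.73,0,0,0]]' 72; python3 go.py 605 69.5 155 -98; python3 - <<'E'
from h import *
for n in("top","scene"):
    s=dict(np.load(n+"0.npz")); p=cloud(s); near=np.hypot(p[...,0]-.605,p[...,1]-.07)<.05
    q=p[near&(p[...,2]>.069)]; print(n,'cap',len(q),q.min(0).round(4),q.max(0).round(4))
    q=p[near&(p[...,2]>.04)&(p[...,2]<.053)]; c,r=cv2.minEnclosingCircle(q[:,:2].astype(np.float32)*1000); print('shoulder',len(q),np.round(c,1),round(r,1))
    q=p[near&(p[...,2]>.012)&(p[...,2]<.05)][:,:2]
    A=np.c_[2*q,np.ones(len(q))]; k=np.linalg.lstsq(A,(q**2).sum(1),rcond=None)[0]; print('side fit',len(q),k[:2].round(4),np.sqrt(k[2]+k[:2]@k[:2]).round(4))
E
```

```text
time: 24.08
tool_pos: [0.5206, -0.1931, 0.0155]
ee_rot: [-0.656, 0.755, 0.0, -0.0]
contact_force: [1.0, 0.4, -0.4]
grip_width: 0.0595
gripper_force: 0.0
time: 24.58
tool_pos: [0.5225, -0.194, 0.1678]
ee_rot: [-0.656, 0.755, -0.004, 0.002]
contact_force: [1.0, 0.3, 1.2]
grip_width: 0.072
gripper_force: 0.0
now [ 522.5 -194.   167.8] shift [-1.3622 -0.2248  0.0636] turn [-0.0025 -0.0005  0.    ] j1,j6 [-0.07 -0.07] t 24.58
top cap 88 [0.594  0.0605 0.0704] [0.6154 0.0812 0.077 ]
shoulder 89 [603.9  70.9] 19.7
side fit 81 [0.6043 0.0709] 0.0192
scene cap 79 [0.5951 0.0612 0.0695] [0.6167 0.084  0.0766]
shoulder 116 [605.9  70.8] 20.4
side fit 205 [0.6055 0.0718] 0.0195
```

```bash
python3 -m inch '[[-0.08,-0.01,0,0,0,0],[-0.22,-0.035,0,0,0,0],[-0.4,-0.065,0,0,0,0],[-0.58,-0.095,0,0,0,0],[-0.7,-0.115,0,0,0,0]]'; python3 -m inch '[[-0.17,-0.027,0,0,0,0],[-0.34,-0.055,0,0,0,0],[-0.5,-0.082,0,0,0,0],[-0.61,-0.1,0,0,0,0],[-0.66,-0.109,0,0,0,0],[-0.67,-0.111,0,0,0,0],[-0.67,-0.111,0,0,0,0],[-0.67,-0.111,0,0,0,0]]'; python3 go.py 605 71.2 10 -98
```

```text
time: 25.0
tool_pos: [0.5635, -0.0553, 0.1625]
ee_rot: [-0.656, 0.755, -0.0, 0.001]
contact_force: [-0.0, -0.1, -0.2]
grip_width: 0.0722
gripper_force: 0.0
time: 25.67
tool_pos: [0.6034, 0.0709, 0.1619]
ee_rot: [-0.656, 0.755, -0.0, -0.0]
contact_force: [-0.0, 0.4, -0.2]
grip_width: 0.0718
gripper_force: 0.0
now [603.4  70.9 161.9] shift [-0.0029 -0.0077  0.7596] turn [-0.     -0.0001 -0.0004] j1,j6 [ 0.37 -0.51] t 25.67
```

```bash
python3 -m inch '[[0,-0.003,0.1,0,0,0],[0,-0.003,0.27,0,0,0],[0,-0.003,0.44,0,0,0],[0,-0.003,0.6,0,0,0],[0,-0.003,0.7,0,0,0],[0,-0.003,0.745,0,0,0],[0,-0.003,0.755,0,0,0],[0,-0.003,0.755,0,0,0],[0,-0.003,0.755,0,0,0]]'; python3 -m inch '[[0,0,0,0,0,0],[0,0,0,0,0,0],[0,0,0,0,0,0],[0,0,0,0,0,0],[0,0,0,0,0,0],[0,0,0,0,0,0],[0,0,0,0,0,0],[0,0,0,0,0,0]]' 29 30; python3 -m inch '[[0,0,-0.05,0,0,0],[0,0,-0.17,0,0,0],[0,0,-0.32,0,0,0],[0,0,-0.47,0,0,0],[0,0,-0.58,0,0,0],[0,0,-0.64,0,0,0],[0,0,-0.65,0,0,0]]';python3 go.py 503.3 -317 140 -98
```

```text
time: 26.42
tool_pos: [0.6056, 0.0717, 0.0125]
ee_rot: [-0.656, 0.755, -0.001, 0.001]
contact_force: [-0.1, 0.8, 0.8]
grip_width: 0.0723
gripper_force: 0.0
time: 27.08
tool_pos: [0.605, 0.0721, 0.0119]
ee_rot: [-0.656, 0.755, -0.001, 0.001]
contact_force: [-2.4, -0.5, 6.8]
grip_width: 0.0394
gripper_force: 30.4
time: 27.67
tool_pos: [0.6057, 0.0721, 0.1443]
ee_rot: [-0.656, 0.755, -0.001, 0.003]
contact_force: [0.6, -0.4, -0.8]
grip_width: 0.0392
gripper_force: 30.6
now [605.7  72.1 144.3] shift [1.9981 0.2357 0.0157] turn [-0.0017  0.0007 -0.0001] j1,j6 [ 0.37 -0.52] t 27.67
```

```bash
python3 -m inch '[[0.07,0.01,0,0,0,0],[0.2,0.023,0,0,0,0],[0.37,0.044,0,0,0,0],[0.54,0.064,0,0,0,0],[0.71,0.084,0,0,0,0],[0.88,0.104,0,0,0,0]]'; python3 -m inch '[[0.17,0.02,0,0,0,0],[0.34,0.04,0,0,0,0],[0.51,0.06,0,0,0,0],[0.68,0.08,0,0,0,0],[0.84,0.1,0,0,0,0],[0.98,0.115,0,0,0,0]]'; python3 -m inch '[[0.08,0.01,0,0,0,0],[0.12,0.016,0,0,0,0],[0.135,0.017,0,0,0,0],[0.135,0.017,0,0,0,0],[0.135,0.017,0,0,0,0]]'; python3 go.py 503.3 -316.6 28 -98
```

```text
time: 28.17
tool_pos: [0.5571, -0.1012, 0.139]
ee_rot: [-0.656, 0.755, 0.001, -0.001]
contact_force: [-0.2, 0.5, -1.6]
grip_width: 0.0393
gripper_force: 30.6
time: 28.67
tool_pos: [0.5067, -0.2922, 0.139]
ee_rot: [-0.655, 0.755, 0.001, -0.001]
contact_force: [-0.1, -0.2, -1.0]
grip_width: 0.0393
gripper_force: 30.6
time: 29.08
tool_pos: [0.5017, -0.3159, 0.1401]
ee_rot: [-0.656, 0.755, 0.001, -0.0]
contact_force: [0.1, 0.8, -1.1]
grip_width: 0.0394
gripper_force: 30.6
now [ 501.7 -315.9  140.1] shift [ 0.0028 -0.009   0.5603] turn [ 0.0003  0.0002 -0.    ] j1,j6 [-0.3   0.16] t 29.08
```

```bash
python3 -m inch '[[0.001,-0.002,0.08,0,0,0],[0.001,-0.004,0.2,0,0,0],[0.001,-0.004,0.34,0,0,0],[0.001,-0.004,0.46,0,0,0],[0.001,-0.004,0.53,0,0,0],[0.001,-0.004,0.56,0,0,0],[0.001,-0.004,0.565,0,0,0],[0.001,-0.004,0.565,0,0,0],[0.001,-0.004,0.565,0,0,0]]'; python3 go.py 503.3 -316.6 15.9 -98
```

```text
time: 29.83
tool_pos: [0.5037, -0.317, 0.029]
ee_rot: [-0.656, 0.755, -0.001, 0.0]
contact_force: [0.1, -0.7, -0.7]
grip_width: 0.0392
gripper_force: 30.6
now [ 503.7 -317.    29. ] shift [-0.0019  0.0024  0.0655] turn [-0.0008 -0.0002  0.0001] j1,j6 [-0.3   0.16] t 29.83
```

```bash
python3 -m inch '[[0,0,0.01,0,0,0],[0,0,0.025,0,0,0],[0,0,0.038,0,0,0],[0,0,0.047,0,0,0],[0,0,0.053,0,0,0],[0,0,0.053,0,0,0],[0,0,0.053,0,0,0]]'; python3 -m inch '[[0,0,0.002,0,0,0],[0,0,0.004,0,0,0],[0,0,0.006,0,0,0],[0,0,0.008,0,0,0],[0,0,0.010,0,0,0],[0,0,0.010,0,0,0],[0,0,0.010,0,0,0]]'; python3 go.py 503.3 -316.6 15.8 -98
```

```text
time: 30.42
tool_pos: [0.5025, -0.317, 0.0169]
ee_rot: [-0.656, 0.755, 0.0, -0.0]
contact_force: [-0.4, -1.0, -0.9]
grip_width: 0.0391
gripper_force: 30.6
time: 31.0
tool_pos: [0.5026, -0.3171, 0.016]
ee_rot: [-0.656, 0.755, -0.0, 0.0]
contact_force: [-2.4, 2.6, 5.1]
grip_width: 0.0391
gripper_force: 31.2
now [ 502.6 -317.1   16. ] shift [-0.0027 -0.003   0.0008] turn [-0.0002 -0.0001 -0.0001] j1,j6 [-0.3   0.16] t 31.0
```

```bash
python3 -m inch '[[0,0,-0.003,0,0,0],[0,0,-0.003,0,0,0],[0,0,-0.003,0,0,0],[0,0,-0.003,0,0,0],[0,0,-0.003,0,0,0],[0,0,-0.003,0,0,0]]' 58; python3 -m inch '[[0,0,-0.05,0,0,0],[0,0,-0.15,0,0,0],[0,0,-0.3,0,0,0],[0,0,-0.47,0,0,0],[0,0,-0.65,0,0,0],[0,0,-0.83,0,0,0],[0,0,-0.95,0,0,0]]'; python3 go.py 350 -100 205 -98
```

```text
time: 31.5
tool_pos: [0.5025, -0.317, 0.0155]
ee_rot: [-0.656, 0.755, 0.0, -0.0]
contact_force: [1.1, -0.1, 0.1]
grip_width: 0.058
gripper_force: 0.0
time: 32.08
tool_pos: [0.5031, -0.3177, 0.2107]
ee_rot: [-0.656, 0.755, -0.003, 0.001]
contact_force: [1.1, 0.4, 0.4]
grip_width: 0.0579
gripper_force: 0.0
now [ 503.1 -317.7  210.7] shift [-0.9711  0.9101  0.0219] turn [-0.0016 -0.0007 -0.0001] j1,j6 [-0.3   0.16] t 32.08
```

```bash
python3 -m inch '[[-0.08,0.07,0,0,0,0],[-0.2,0.18,0,0,0,0],[-0.34,0.32,0,0,0,0],[-0.48,0.45,0,0,0,0],[-0.62,0.58,0,0,0,0],[-0.76,0.71,0,0,0,0],[-0.88,0.83,0,0,0,0],[-0.95,0.9,0,0,0,0],[-0.95,0.9,0,0,0,0],[-0.95,0.9,0,0,0,0]]'; cat > fin.py <<'E'
from h import *
im=[]
for n in ("scene","top"):
    s=cam(n); p=cloud(s); hsv=cv2.cvtColor(s['frame'],cv2.COLOR_BGR2HSV)
    q=p[(np.hypot(p[...,0]-.49,p[...,1]-.307)<.045)&(p[...,2]>.025)&(p[...,2]<.05)]
    if len(q)>30:
        r=cv2.minAreaRect(q[:,:2].astype(np.float32)*1000); print(n,'cast',len(q),np.round(r[0],1),np.round(r[1],1),round(r[2],1),'z',np.percentile(q[:,2],[5,50,95]).round(4))
    for k,x,y,z0,z1 in(('blue',.564,.316,.06,.07),('pink',.521,-.193,.052,.062),('amber',.503,-.317,.045,.057)):
        q=p[(np.hypot(p[...,0]-x,p[...,1]-y)<.04)&(p[...,2]>z0)&(p[...,2]<z1)]
        if len(q)>20:
            c,r=cv2.minEnclosingCircle(q[:,:2].astype(np.float32)*1000); print(n,k,len(q),np.round(c,1),round(r,1),'z',np.median(q[:,2]).round(4))
        else: print(n,k,len(q))
    im.append(s['frame'])
cv2.imwrite('pics/fin.png',cv2.resize(np.vstack([im[0][60:330,40:440],im[1][60:290,70:470]]),(480,600),interpolation=cv2.INTER_CUBIC))
E
python3 fin.py
```

```text
time: 32.92
tool_pos: [0.3507, -0.1032, 0.2068]
ee_rot: [-0.657, 0.754, -0.001, 0.001]
contact_force: [-0.1, 0.0, -0.4]
grip_width: 0.0578
gripper_force: 0.0
scene cast 275 [489.8 305.8] [55.5 48. ] 6.3 z [0.0267 0.0331 0.0386]
scene blue 162 [564.4 317.2] 21.8 z 0.0646
scene pink 315 [ 521.4 -192.6] 20.3 z 0.0565
scene amber 168 [ 504.3 -316.8] 20.0 z 0.0548
top cast 521 [489.1 306.7] [54.5 48. ] 7.1 z [0.0287 0.0336 0.0394]
top blue 317 [562.4 316. ] 21.8 z 0.0649
top pink 286 [ 521.3 -192.6] 20.4 z 0.0569
top amber 111 [ 502.3 -316.8] 20.0 z 0.0551
```

View pics/fin.png

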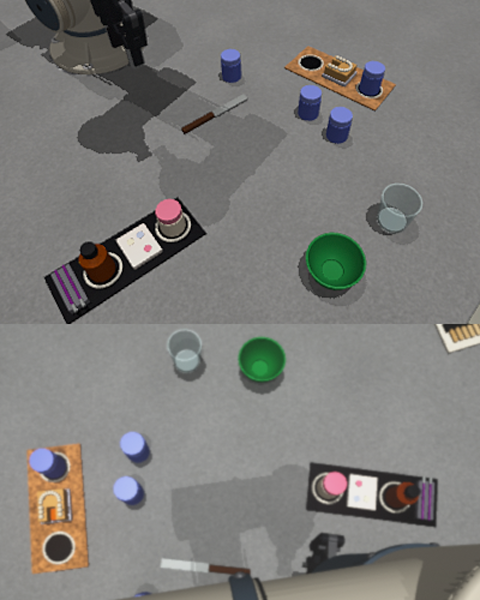

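The final picture shows everything standing in its ring: blue jar at (372,78), pink at (170,218) and amber at (95,265). The cast is seated on the plate at (340,68), and the beaker, bowl and spatula look undisturbed. All measured centres are within about 2 mm.

```bash
python3 -c "
from rig import *
print(hand_in())"
```

```text
the job is handed in; nothing more can be done
None
```

The job is handed in: the cast is seated squarely over the key, and the blue, pink-lidded and amber pieces stand upright within about 2 mm of their ring centres. Everything is let go, the beaker, bowl and spatula look undisturbed, and it took about 33 s.

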